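# Hold the articulator's upper arm with its hinge lined up for the pin

## Robot

A 6-joint arm with a two-finger parallel gripper is mounted at the origin on the work surface. World frame = base frame: x ahead of the robot, y to its left, z up, the work surface at z = 0. Lengths are in m, angles in rad, forces in N, time in s.
With the tool pointing down it reaches from about 0.3 to 0.875 m from the base axis. Payload 6.4 kg.
Tool frame: the origin (TCP) lies at the very end of the fingers, on their centre line; the grasp point (between the pads) lies grasp_offset behind it (grasp_offset is the distance from the TCP to the grasp point, in m); z points along the fingers, y is the line along which they close (so a half turn about z gives the same grasp; the last joint's range is limited). The gripper opens to 88 mm and grips with 3 to 60 N. Pads are 18 mm wide; open, the fingers measure 123 mm over their backs; the gripper's body (75 mm by 187 mm) begins 45 mm behind the grasp point.
Start: joints at [0.942, 0.181, 1.607, -0, 1.354, -0.206], TCP at [0.236, 0.524, 0.239] pointing down, gripper open.
Joint ranges: [-2.99, 2.99], [-0.89, 2.07], [0.3, 2.58], [-1.14, 4.28], [0, 2.63], [-3.12, 3.12]. Speed limits (rad/s): [2.57, 2.57, 3.01, 3.14, 3.14, 3.14].

## Interface

Orientations are given as a unit quaternion [w, x, y, z].
In Python, from workcell import state, capture, camera_model, job_done, grasp_offset gives the robot as it stands. The module is installed in compiled form; this text tells all that it offers.
- The arm moves only by the tool move_arm, never from a script. Its argument "deltas" is a list of rows, each a list of 3 entries, a list of its own where there are three numbers: the shift along the tool's x, y, z in mm, then the turn, a rotation vector about the tool's x, y, z in degrees, then the opening, from 0 (shut) to 1 (fully open). A call has 1 to 12 rows; each row shifts and turns the commanded pose from where the row before left it, along the tool's axes as they then stand; what a row does not reach is not made up. A row lasts 1/8 s, in which the tool goes at most 62.5 mm and 10.7 degrees, less where a joint would pass 70% of its speed; a pose out of reach is approached as far as the arm can. A call with a gripper value outside its range is refused whole. The fingers move at their own pace and stop on an object; "squeeze" is the grip in N (left out, the last holds). Time passes only in rows, so rows that do not move let the fingers close. It gives the time, the measured TCP pose, the force, the opening and the grip force at its end, in the units of the state.
- state(): the state, without advancing time (a new reading comes with each control period).
- capture(name): name is "scene" or "side" or "wrist"; returns the picture (480x640x3 uint8, red, green, blue); there is no depth.
- camera_model(name): a dict with "mtx" (3x3 intrinsics, pixels), "distortion" ([k1, k2, p1, p2, k3] as OpenCV has them; the pictures are not rectified), "origin" and "rotation" of the camera in the world. Camera axes: x right, y up, looking along -z (the intrinsics and any distortion apply to the point x, -y, -z); pixel columns grow to the right and rows downward; lengths in m; the calibration is good to about 2 mm. A picture is of the moment at which its call begins: read the wrist's pose just before it. camera_model takes no time and is no camera call; for the wrist camera it gives the pose at the moment of the call.
- job_done(): hands the job in; it is judged then, once.
The state is a dict: "clock": time; "joint_pos": joint angles; "joint_velocities": joint speeds; "effort": joint torques, N m; "tool_pos": TCP position; "tcp_rot": TCP orientation; "wrist_force": force on the tool from outside, world axes, zero at the start; "moment": the same for the moment, N m; "grip_width": finger opening in m; "grasp_force": force on a finger pad.
Only numpy, scipy, OpenCV 4.12 (cv2) and the standard library are available. Lean on these libraries where they do the work, as an engineer would, in place of code of your own. Each camera call takes 0.05 s, during which the arm holds its last target. There are 200 camera calls.

## Task

The hinged dental articulator on the bench is in pieces: of the two loose upper arms, pick up the one whose hinge barrel fits between the two ears of the lower frame, and lower the barrel fully home into the notch between the ears, the arm reaching out level over the frame's base plate, so that the holes of ears and barrel line up and a pin could be pushed through. Finish while still holding the arm there, level and lined up: do not let go. Leave the other arm, the plaster cast, the bowl and the can where they are.

Things in the scene. Friction and masses are not known exactly. Their poses are not given: they have to be found in the camera images.
- lower_frame: Brass lower frame, fixed. Origin on the bench under the middle of its hinge axis; y along the hinge axis, z up. Base plate 150 x 92 mm, 10 mm thick, from x = -130 to +20 mm, with a smaller plate and screw on it, all below 20 mm. Two ears 14 mm thick stand at x = 0, their inner faces 35 mm apart (y = -17.5 and +17.5 mm), each with a steel barrel 18 mm across and an 8 mm hole.
- lower_hinge (a point): Middle of the hinge axis, 70 mm above the bench; axes as lower_frame. Between the ears is an upward-open V notch (walls at 45 degrees, tops 13 mm in front of and behind the axis): an 18 mm barrel lying home in it has its centre exactly here. Flared plates on the ears, up to 24 mm above the axis and 52 mm apart at the top, guide the barrel in from above.
- short_arm_grip (a point): The upper arm that fits: loose, brass, 0.45 kg, lying on its underside. The point is where to grip: the upright web, 30 mm above the underside. x points to the hinge barrel, y across the web, z up. Web 12 mm thick (y), x = -35 to +29 mm, top 14 mm above the point. Below it a plate 62 x 56 x 5 mm (x = -51 to +11 mm), top 25 mm under the point. Balanced near this point: let go, it tips down.
- short_arm_knuckle (a point): Centre of the hinge barrel of the arm that fits: steel, 18 mm across, 30 mm long along y, with an 8 mm hole along y. It lies 55 mm in x from short_arm_grip and 21 mm lower (9 mm above the underside). Same axes as short_arm_grip.
- wide_arm_grip (a point): The other loose upper arm, alike in everything except its barrel, which is 48 mm long and does not fit. Same point and axes as short_arm_grip. To be left alone. It and the arm that fits may lie in either of two places.
- cast_mid (a point): Plaster tooth cast, 55 x 62 mm, 30 mm high, loose; the point is at its centre. Leave alone.
- bowl: Green round mixing bowl, 110 mm across, 60 mm high, loose, standing on the bench; origin at the centre of its underside. Leave alone.
- can: Drinks can, 66 mm across, 115 mm high, loose, standing on the bench; origin at the centre of its underside. Leave alone.
Things that resemble listed ones, but are neither listed nor needed, are in the scene too. Leave any orange look-alike of the part that bears short_arm_grip alone. What is shaped like the lower_frame but blue is not meant.

How it is judged:
On the way:
1. the fitting upper arm is lifted clear of the bench in the fingers (height (world z) of short_arm_grip above 0.06 m and contact force between the fingers and short_arm above 1 N), for 0.2 s.
At the end, for the whole second after the job is handed in: The fitting barrel's centre is within 3 mm of the hinge axis in height and front to back, within 4 mm of the middle along it, parallel within 0.08 rad; the arm reaches out over the base plate, level within 0.14 rad (8 degrees), at rest and still held in the fingers (x of short_arm_knuckle in the frame of lower_hinge between -0.003 and 0.003 m and z of short_arm_knuckle in the frame of lower_hinge between -0.003 and 0.003 m and y of short_arm_knuckle in the frame of lower_hinge between -0.004 and 0.004 m and angle between the y axis of short_arm_knuckle and the y axis of lower_hinge, either way round below 0.08 rad and angle between short_arm_grip's own z axis and vertical below 0.14 rad and x of short_arm_grip in the frame of lower_hinge below -0.04 m and contact force between the fingers and short_arm above 1 N and linear speed of short_arm below 0.02 m/s); the arm keeps its last pose, push and grip.
It fails at once if the other arm was moved more than 25 mm (distance of wide_arm_grip from where it was at the start of the episode above 0.025 m).
It fails at once if the cast was moved more than 25 mm (distance of cast_mid from where it was at the start of the episode above 0.025 m).
It fails at once if the bowl was moved more than 25 mm (distance of bowl from where it was at the start of the episode above 0.025 m).
It fails at once if the can was moved more than 25 mm (distance of can from where it was at the start of the episode above 0.025 m).
It also fails if it takes over 35 s, if anything falls off the work surface, if the arm or the gripper's body presses on something with over 40 N, if the wrist force passes 120 N, or if a joint passes its speed limit or range.

## Working session

There is one attempt and no reset: what is moved stays moved. The work goes in short steps, Python scripts to look and compute and a tool call to move; the robot and the scene stay as the last step left them, time stands still between calls to the robot, and variables do not carry over. Pictures are saved under pics/ and viewed, at most 10 in all, crops included, and the job is handed in when it is done.

Besides the shell and the picture viewer there is one more tool, called in YAML: its name, and indented under it one key for each argument. move_arm: Moves the arm, as the interface text tells. Its arguments: {"type":"object","properties":{"deltas":{"type":"array"},"squeeze":{"type":"number"}},"required":["deltas"]}

```bash
mkdir -p pics; cat > h.py <<'E'
import numpy as np, cv2
from workcell import *
def save(n,f,crop=None,k=1):
    im=capture(n)
    cv2.imwrite('pics/%s_full.png'%f,im[:,:,::-1])
    if crop: x0,y0,x1,y1=crop; im=cv2.resize(im[y0:y1,x0:x1],None,fx=k,fy=k,interpolation=cv2.INTER_CUBIC)
    cv2.imwrite('pics/%s.png'%f,im[:,:,::-1]); return im
def ray(m,uv):
    p=cv2.undistortPoints(np.array(uv,float).reshape(-1,1,2),np.array(m['mtx'],float),np.array(m['distortion'],float)).reshape(-1,2)
    d=np.c_[p[:,0],-p[:,1],-np.ones(len(p))]@np.array(m['rotation']).reshape(3,3).T
    return np.array(m['origin']),d
def onz(m,uv,z):
    o,d=ray(m,uv); return o+d*((z-o[2])/d[:,2:3])
def proj(m,P):
    R=np.array(m['rotation']).reshape(3,3); c=(np.atleast_2d(P)-m['origin'])@R*[1,-1,-1]
    return cv2.projectPoints(c,np.zeros(3),np.zeros(3),np.array(m['mtx'],float),np.array(m['distortion'],float))[0].reshape(-1,2)
def tri(m1,p1,m2,p2):
    o1,d1=ray(m1,p1);o2,d2=ray(m2,p2);d1=d1[0];d2=d2[0]
    s=np.linalg.lstsq(np.c_[d1,-d2],o2-o1,rcond=None)[0]
    a=o1+s[0]*d1;b=o2+s[1]*d2; return (a+b)/2,np.linalg.norm(a-b)
E
python3 - <<'E'
from h import *
save('scene','s0');save('side','d0')
for n in('scene','side'):
    m=camera_model(n);print(n,np.round(m['origin'],3),np.round(m['rotation'],2).tolist(),np.round(m['mtx'],0).tolist())
print(state(),grasp_offset)
E
```

```text
scene [1.121 0.372 0.819] [0.43, 0.18, 0.35, 0.81] [[513.0, 0.0, 319.0], [0.0, 513.0, 233.0], [0.0, 0.0, 1.0]]
side [-0.022 -0.852  0.874] [0.87, 0.4, -0.11, -0.26] [[482.0, 0.0, 323.0], [0.0, 482.0, 240.0], [0.0, 0.0, 1.0]]
{'clock': 0.1, 'joint_pos': array([ 9.41719871e-01,  1.81477309e-01,  1.60788787e+00, -3.14982766e-05,
        1.35380855e+00, -2.06307881e-01]), 'joint_velocities': array([ 4.26780049e-04, -2.32511972e-03, -3.67325294e-03,  6.02888756e-04,
        1.23761330e-03,  2.51488842e-05]), 'effort': array([-5.42909893e-04, -4.34813440e+01, -3.42695546e+01,  7.03061605e-02,
        3.39868432e-02, -4.10090342e-05]), 'tool_pos': array([0.2356234 , 0.52397968, 0.23790403]), 'tcp_rot': array([-3.06629637e-04,  2.09810183e-01,  9.77741818e-01, -7.28814342e-04]), 'wrist_force': array([ 0.11295684, -0.01854569,  0.16660399]), 'moment': array([0.05780879, 0.01563124, 0.01875067]), 'grasp_force': 0.0, 'grip_width': 0.08809172332026524} 0.0187
```

View pics/s0.png

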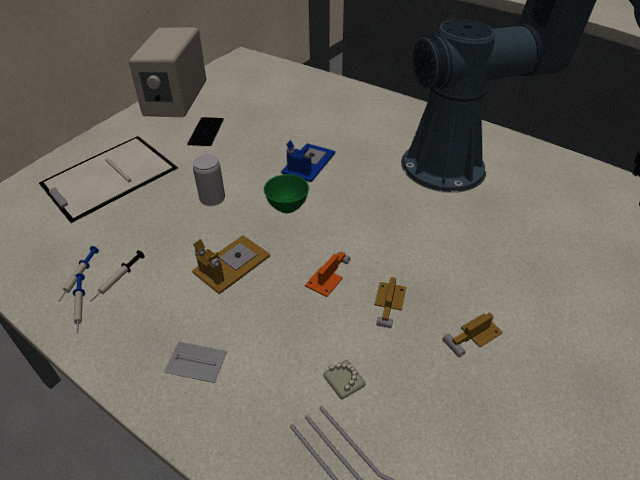

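View pics/d0.png

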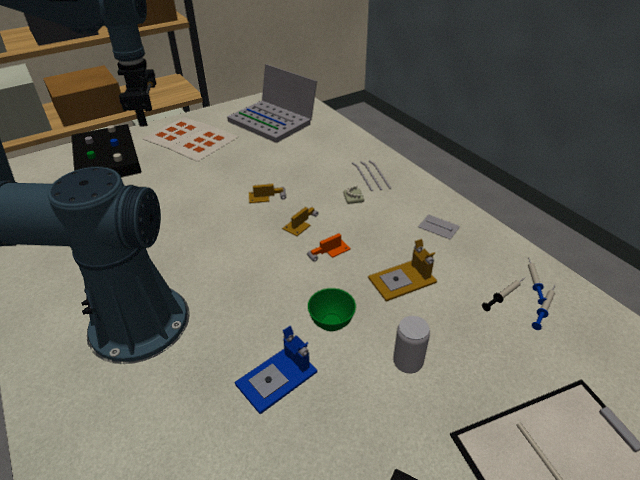

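The scene view shows two brass arms, at (390,300) with its barrel at (384,322), and at (480,332) with its barrel at (454,345). The orange look-alike is at (328,272), the brass frame at (230,262) and the blue frame at (308,160). The barrel at (384,322) looks shorter, so it should be the fitting one. I'll confirm that in an enlarged crop.

```bash
python3 - <<'E'
from h import *
a=cv2.imread('pics/s0_full.png');k=lambda im,x,y,w,h,f:cv2.resize(im[y:y+h,x:x+w],None,fx=f,fy=f,interpolation=cv2.INTER_CUBIC)
b=cv2.imread('pics/d0_full.png')
top=np.hstack([k(a,360,265,80,60+10,5),k(a,430,300,80,70,5)])
bot=np.hstack([k(a,185,225,100,62,4),k(b,360,230,100,62,4)])
im=np.vstack([top,bot]);print(im.shape);cv2.imwrite('pics/c1.png',im)
m=camera_model('scene')
print(onz(m,[[384,322],[454,345],[391,285],[484,320]],.009))
E
```

```text
(598, 800, 3)Traceback (most recent call last):
  File "<stdin>", line 8, in <module>
  File "h.py", line 13, in onz
    o,d=ray(m,uv); return o+d*((z-o[2])/d[:,2:3])
        ~~~^^^^^^
  File "h.py", line 10, in ray
    d=np.c_[p[:,0],-p[:,1],-np.ones(len(p))]@np.array(m['rotation']).reshape(3,3).T
                                             ~~~~~~~~~~~~~~~~~~~~~~~~~~~~~~~^^^^^
ValueError: cannot reshape array of size 4 into shape (3,3)
```

View pics/c1.png

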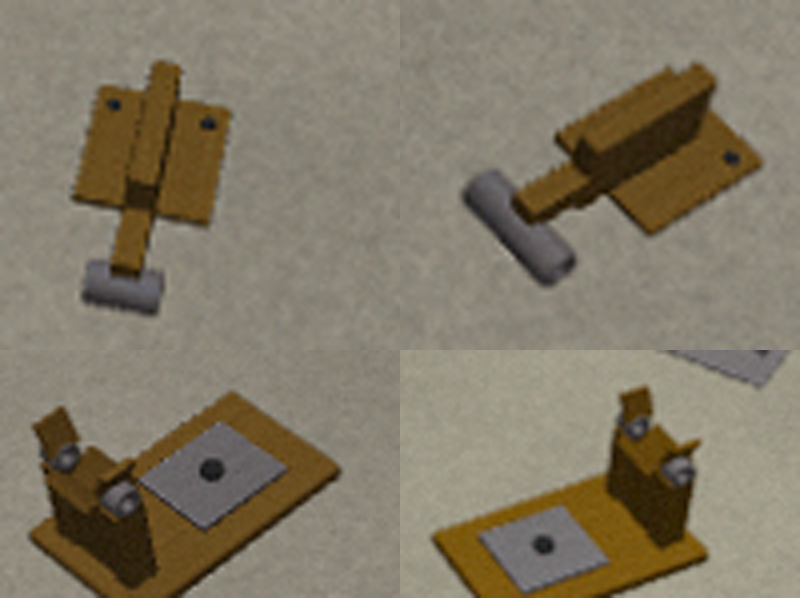

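The crop settles it: the arm at (384,322) has the short barrel, about 16 px. The one at (454,345) has the long barrel, about 27 px, so it is the wide arm. The lower frame's ears are at about (202,255) and (214,262). Next come rough positions.

```bash
sed -i "s/np.array(m\['rotation'\]).reshape(3,3)/Rm(m)/" h.py; cat >> h.py <<'E'
from scipy.spatial.transform import Rotation as Ro
def Rm(m):
    r=np.array(m['rotation'],float)
    return r if r.shape==(3,3) else Ro.from_quat(r[[1,2,3,0]]).as_matrix()
E
python3 - <<'E'
from h import *
np.set_printoptions(precision=4,suppress=True)
m=camera_model('scene')
c=lambda x,y:(360+x/5,265+y/5)
print('knuckle',onz(m,[c(123,284)],.012))
web=onz(m,[c(165,65),c(143,183)],.044);print('web',web,np.linalg.norm(web[0]-web[1]))
q=onz(m,[c(100,88),c(230,108),c(210,222),c(73,198)],.005);print('plate',q,q.mean(0),np.linalg.norm(np.diff(q,axis=0),axis=1))
f=lambda x,y:(185+x/4,225+(y-350)/4); g=lambda x,y:(360+(x-400)/4,230+(y-350)/4)
p=onz(m,[f(233,393),f(340,472),f(30,535)],.01);print('frame scene',p,np.linalg.norm(np.diff(p,axis=0),axis=1))
s=camera_model('side')
p=onz(s,[g(433,538),g(612,478),g(705,550)],.01);print('frame side',p)
print('barrel faces s',onz(m,[f(66,458),f(123,497)],.07),onz(s,[g(634,427),g(682,470)],.07))
for n in ('scene','side'):
  print(n,Rm(camera_model(n)).round(2).tolist())
w=camera_model('wrist');st=state();R=Ro.from_quat(st['tcp_rot'][[1,2,3,0]])
print('wrist cam in tool',R.inv().apply(np.array(w['origin'])-st['tool_pos']),R.as_matrix().T@Rm(w),w['mtx'])
E
```

```text
knuckle [[0.5571 0.1279 0.012 ]]
web [[0.4744 0.0975 0.044 ]
 [0.5329 0.12   0.044 ]] 0.06266640853852051
plate [[0.4685 0.0672 0.005 ]
 [0.4477 0.118  0.005 ]
 [0.5058 0.1397 0.005 ]
 [0.5259 0.0876 0.005 ]] [0.487  0.1031 0.005 ] [0.0549 0.062  0.0558]
frame scene [[ 0.5248 -0.2613  0.01  ]
 [ 0.5396 -0.1706  0.01  ]
 [ 0.6717 -0.28    0.01  ]] [0.0918 0.1714]
frame side [[ 0.534  -0.181   0.01  ]
 [ 0.6651 -0.2003  0.01  ]
 [ 0.6706 -0.2826  0.01  ]]
barrel faces s [[ 0.6553 -0.2546  0.07  ]
 [ 0.6589 -0.2107  0.07  ]] [[ 0.6595 -0.2173  0.07  ]
 [ 0.6578 -0.2634  0.07  ]]
scene [[-0.57, -0.57, 0.6], [0.82, -0.38, 0.42], [-0.01, 0.73, 0.69]]
side [[0.84, 0.35, -0.4], [-0.54, 0.54, -0.64], [-0.01, 0.76, 0.65]]
wrist cam in tool [ 0.0843 -0.0004 -0.146 ] [[-0.0006  0.9474  0.32  ]
 [ 1.      0.0007 -0.0004]
 [-0.0006  0.32   -0.9474]] [[400.6315   0.     319.0272]
 [  0.     400.6315 245.1415]
 [  0.       0.       1.    ]]
```

Measured sizes agree with the given ones: plate 55x62 mm, web about 63 mm, frame base about 92 mm. The short arm's grip is near (0.505, 0.110) at yaw 21°. The hinge is near (0.659, -0.237) at yaw about -9°. I'll move above the short arm.

move_arm:
  deltas:
    - [[-42,-27,4],[0,0,0],1]
    - [[-42,-27,4],[0,0,0],1]
    - [[-42,-27,4],[0,0,0],1]
    - [[-42,-27,4],[0,0,0],1]
    - [[-42,-27,4],[0,0,0],1]
    - [[-42,-27,4],[0,0,0],1]
    - [[-42,-27,4],[0,0,0],1]
    - [[-42,-27,4],[0,0,0],1]
    - [[-42,-27,4],[0,0,0],1]
    - [[-38,-24,4],[0,0,0],1]

```text
clock: 1.35
tool_pos: [0.5063, 0.1086, 0.1983]
tcp_rot: [-0.0, 0.21, 0.978, -0.0]
wrist_force: [0.1, 0.0, 0.3]
grip_width: 0.0877
grasp_force: 0.0
```

move_arm:
  deltas:
    - [[0,0,0],[0,0,-9],1]
    - [[0,0,0],[0,0,-9],1]
    - [[0,0,0],[0,0,-9],1]
    - [[0,0,0],[0,0,-9],1]
    - [[0,0,0],[0,0,-9],1]
    - [[0,0,0],[0,0,0],1]
    - [[0,0,0],[0,0,0],1]

```text
clock: 2.22
tool_pos: [0.5056, 0.1102, 0.1985]
tcp_rot: [-0.0, -0.179, 0.984, 0.0]
wrist_force: [-1.4, 0.4, -0.1]
grip_width: 0.0882
grasp_force: 0.0
```

```bash
cat >> h.py <<'E'
np.set_printoptions(precision=4,suppress=True)
def pose():
    s=state();return s['tool_pos'],Ro.from_quat(s['tcp_rot'][[1,2,3,0]]).as_matrix()
E
python3 - <<'E'
from h import *
p,R=pose();m=camera_model('wrist');save('wrist','w1')
print(p,R);np.savez('w1',**{k:np.array(v) for k,v in m.items()})
print(proj(m,[[.505,.11,.03],[.557,.129,.009]]))
E
```

```text
[0.5056 0.1102 0.1985] [[-0.936  -0.3519 -0.0004]
 [-0.3519  0.936   0.    ]
 [ 0.0004  0.0002 -1.    ]]
[[318.5265 218.8202]
 [318.018  272.0934]]
```

View pics/w1.png

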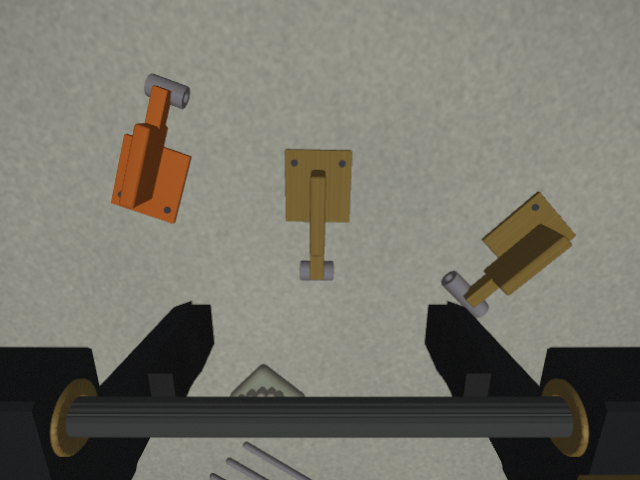

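The short arm is upright in the wrist view, with its plate at (285-351, 150-221), web at (318,210) and barrel at (317,271). The orange arm is upper left and the wide arm is right, with its barrel near (465,295). I'll measure it more precisely by masking.

```bash
python3 - <<'E'
from h import *
m={k:v for k,v in np.load('w1.npz').items()}
im=cv2.imread('pics/w1.png');hsv=cv2.cvtColor(im,cv2.COLOR_BGR2HSV)
k=((hsv[...,0]>12)&(hsv[...,0]<30)&(hsv[...,1]>110)).astype(np.uint8)
k[:,:250]=0;k[:,400:]=0;k[300:]=0
# plate edges: plate rows 165..200 ; left/right columns
v,u=np.nonzero(k[:222]);print(u.min(),u.max(),v.min(),v.max())
rows=[155,165,180,195,210,217]
for r in rows:
    c=np.nonzero(k[r])[0];e=onz(m,[[c.min()-.5,r],[c.max()+.5,r]],.005);print(r,c.min(),c.max(),e[:,:2].round(4).tolist(),np.linalg.norm(e[0]-e[1]))
q=onz(m,[[285,149.5],[351,149.5],[351.5,221.5],[285.5,221.5]],.005);c=q.mean(0)
y=q[1]-q[0]+q[2]-q[3];print('plate',c,np.degrees(np.arctan2(y[1],y[0]))-90)
print('knuckle',onz(m,[[317,271]],.015),'wide barrel ends',onz(m,[[451,279],[480,310]],.012))
p,R=pose();print((onz(m,[[451,279],[480,310],[540,192]],.012)-p)@R)
E
```

```text
285 351 149 221
155 286 350 [[0.4696, 0.0674], [0.4506, 0.118]] 0.05405778009480251
165 286 350 [[0.4773, 0.0701], [0.4582, 0.1211]] 0.054481399412566994
180 286 349 [[0.4892, 0.0742], [0.4702, 0.125]] 0.054281899410562946
195 286 349 [[0.5014, 0.0784], [0.4821, 0.1298]] 0.054937198213004614
210 286 348 [[0.5139, 0.0827], [0.4947, 0.1339]] 0.054740442686780535
217 286 348 [[0.5198, 0.0847], [0.5005, 0.1363]] 0.05505523426729113
plate [0.4847 0.1021 0.005 ] 20.560951432097994
knuckle [[0.554  0.1269 0.015 ]] wide barrel ends [[0.52   0.2434 0.012 ]
 [0.5387 0.2828 0.012 ]]
[[-0.0604  0.1195  0.1866]
 [-0.0918  0.1498  0.1866]
 [ 0.0189  0.1862  0.1866]]
```

Two measurements agree, putting the grip at (0.503, 0.1085). The correction is +3 mm in tool x and -0.7 mm in tool y. The wide arm is at least 119 mm to the side, so there's room to descend and grip.

move_arm:
  deltas:
    - [[3,-0.7,35],[0,0,0],0.7]
    - [[0,0,40],[0,0,0],0.7]
    - [[0,0,40],[0,0,0],0.7]
    - [[0,0,35],[0,0,0],0.7]
    - [[0,0,22],[0,0,0],0.7]
    - [[0,0,10],[0,0,0],0.7]
    - [[0,0,4],[0,0,0],0.7]
    - [[0,0,0],[0,0,0],0.7]
    - [[0,0,0],[0,0,0],0.7]
  squeeze: 40

```text
clock: 3.4
tool_pos: [0.504, 0.1085, 0.0136]
tcp_rot: [0.001, -0.18, 0.984, -0.0]
wrist_force: [-0.7, 0.4, -0.1]
grip_width: 0.0617
grasp_force: 0.0
```

move_arm:
  deltas:
    - [[0,0,0],[0,0,0],0.3]
    - [[0,0,0],[0,0,0],0.1]
    - [[0,0,0],[0,0,0],0]
    - [[0,0,0],[0,0,0],0]
    - [[0,0,0],[0,0,0],0]
    - [[0,0,0],[0,0,0],0]
    - [[0,0,0],[0,0,0],0]
  squeeze: 40

```text
clock: 4.28
tool_pos: [0.5032, 0.1084, 0.0127]
tcp_rot: [-0.0, -0.18, 0.984, -0.0]
wrist_force: [0.1, -1.0, -0.7]
grip_width: 0.0119
grasp_force: 40.0
```

move_arm:
  deltas:
    - [[0,0,-10],[0,0,0],0]
    - [[0,0,-25],[0,0,0],0]
    - [[0,0,-40],[0,0,0],0]
    - [[0,0,-45],[0,0,0],0]
    - [[0,0,-40],[0,0,0],0]
    - [[0,0,-27],[0,0,0],0]
    - [[0,0,0],[0,0,0],0]

```text
clock: 5.15
tool_pos: [0.5043, 0.1086, 0.202]
tcp_rot: [0.002, -0.18, 0.984, -0.0]
wrist_force: [-0.1, -0.2, -4.3]
grip_width: 0.0115
grasp_force: 40.0
```

move_arm:
  deltas:
    - [[-4,-20,0],[0,0,0],0]
    - [[-7,-42,0],[0,0,0],0]
    - [[-7,-42,0],[0,0,0],0]
    - [[-7,-42,0],[0,0,0],0]
    - [[-7,-42,0],[0,0,0],0]
    - [[-7,-42,0],[0,0,0],0]
    - [[-7,-42,0],[0,0,0],0]
    - [[-7,-42,0],[0,0,0],0]
    - [[-7,-42,0],[0,0,0],0]
    - [[-5,-30,0],[0,0,0],0]
    - [[-3,-17,0],[0,0,0],0]
    - [[0,0,0],[0,0,0],0]

```text
clock: 6.65
tool_pos: [0.7086, -0.2463, 0.196]
tcp_rot: [-0.002, -0.179, 0.984, 0.001]
wrist_force: [0.1, 0.2, -4.2]
grip_width: 0.0118
grasp_force: 40.0
```

move_arm:
  deltas:
    - [[0,0,0],[0,0,4],0]
    - [[0,0,0],[0,0,7],0]
    - [[0,0,0],[0,0,8],0]
    - [[0,0,0],[0,0,7],0]
    - [[0,0,0],[0,0,4],0]
    - [[0,0,0],[0,0,0],0]
    - [[0,0,0],[0,0,0],0]

```text
clock: 7.52
tool_pos: [0.7092, -0.2438, 0.1988]
tcp_rot: [-0.001, 0.08, 0.997, 0.0]
wrist_force: [0.2, -0.4, -3.8]
grip_width: 0.0116
grasp_force: 40.0
```

```bash
python3 - <<'E'
from h import *
p,R=pose();m=camera_model('wrist');save('wrist','w2')
print(p,R);np.savez('w2',**{k:np.array(v) for k,v in m.items()},p=p,R=R)
E
```

```text
[ 0.7092 -0.2438  0.1988] [[-0.9873  0.1587 -0.0013]
 [ 0.1587  0.9873  0.0006]
 [ 0.0014  0.0004 -1.    ]]
```

View pics/w2.png

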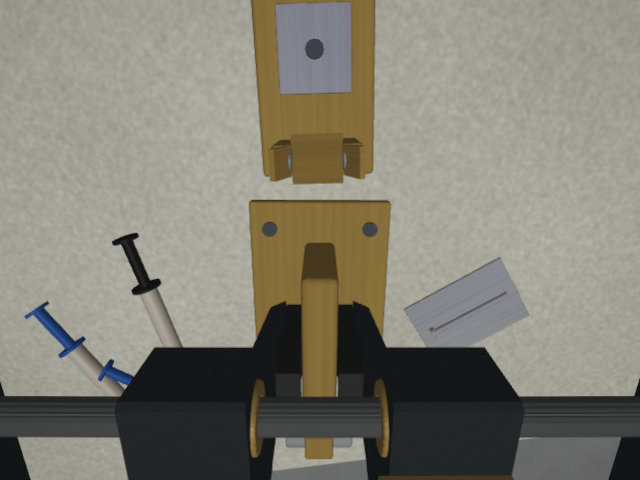

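The frame is visible from straight above. Its base plate edges are at columns ~253-264 and ~374, its ear block spans (292-342, 133-183), and the flares are on either side. The held arm is centred near column 319, with its plate edge at row 201 and its barrel ends showing at row ~441. One enlarged crop will give exact edges.

```bash
python3 - <<'E'
from h import *
im=cv2.imread('pics/w2.png')
a=cv2.resize(im[115:195,250:385],None,fx=5.5,fy=5.5,interpolation=cv2.INTER_CUBIC)
cv2.imwrite('pics/c2.png',a[:, :])
hsv=cv2.cvtColor(im,cv2.COLOR_BGR2HSV)
k=((hsv[...,0]>10)&(hsv[...,0]<30)&(hsv[...,1]>110))
d=np.load('w2.npz');m=dict(d);p,R=d['p'],d['R']
L,Rr=[],[]
for r in range(5,130,5):
    c=np.nonzero(k[r])[0];L.append([c.min()-.5,r]);Rr.append([c.max()+.5,r])
L=onz(m,L,.010);Rr=onz(m,Rr,.010)
for z,e in(('L',L),('R',Rr)):
    f=np.polyfit(e[:,0],e[:,1],1);print(z,'yaw',np.degrees(np.arctan(f[0])),'y at x=.6:',np.polyval(f,.6))
print('width',np.linalg.norm(L[5]-Rr[5]))
r=[205,225,245,270,290];
for q in r:
    c=np.nonzero(k[q])[0];print(q,c.min(),c.max(),((onz(m,[[c.min()-.5,q],[c.max()+.5,q]],p[2]-.0077)-p)@R)[:,:2].tolist())
for u in (270,300,340,370):
    v=np.nonzero(k[188:260,u])[0].min()+187.5;print(u,v,((onz(m,[[u,v]],p[2]-.0077)-p)@R).tolist())
E
```

```text
L yaw -7.299124182857863 y at x=.6: -0.274906238961653
R yaw -7.685748140699092 y at x=.6: -0.18384517449533508
width 0.08980437255565986
205 250 389 [[0.04909633112332245, -0.027392410397010354], [0.049049836871193825, 0.02748236534113693]]
225 251 388 [[0.04096424279823831, -0.027447295497340908], [0.04091409165371895, 0.02753410095680989]]
245 252 387 [[0.03255991044913474, -0.02750495747840079], [0.032505963617141406, 0.02758852212287652]]
270 253 385 [[0.021649074311436943, -0.027684609835715666], [0.02159045843759808, 0.027349941344468366]]
290 254 384 [[0.012576350826512954, -0.027750889089897604], [0.012513666359470267, 0.027405505294684246]]
270 199.5 [[0.051278131906278404, -0.019271882525140352, 0.007761545547654431]]
300 200.5 [[0.050870009558846796, -0.007574369314954106, 0.007765975761788136]]
340 200.5 [[0.050857029470301886, 0.008044404939340792, 0.00777261467157356]]
370 200.5 [[0.05084888524239222, 0.01976279998198481, 0.007777597856588542]]
```

View pics/c2.png

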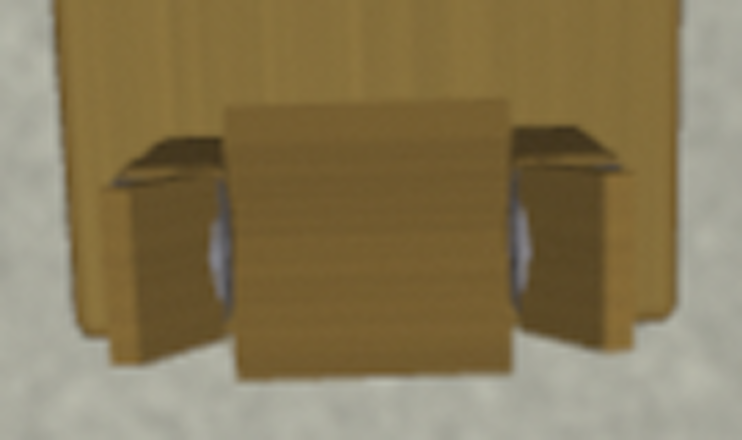

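The crop shows the notch block between the ears, with inner edges at about columns 230/511, rear top edge at about row 140 and front edge at about row 376. The steel ear barrels sit at about row 252. I'll turn these into the hinge position.

```bash
python3 - <<'E'
from h import *
d=np.load('w2.npz');m=dict(d);p,R=d['p'],d['R']
c=lambda x,y:(250+(x+.5)/5.5-.5,115+(y+.5)/5.5-.5)
ya=np.radians(-7.5);ex=np.array([np.cos(ya),np.sin(ya)]);ey=np.array([-ex[1],ex[0]])
def fr(n,pts,z):
    w=onz(m,[c(*q) for q in pts],z)[:,:2];print(n,w.tolist(),'frame',np.c_[w@ex,w@ey].tolist());return w
f=fr('front top L,R',[(238,379),(511,373)],.0703)
print('yaw by front edge',np.degrees(np.arctan2(f[0,0]-f[1,0],f[1,1]-f[0,1])))
fr('rear',[(225,140),(510,140)],.0703);fr('rear@102',[(225,104),(510,99)],.0703)
fr('flare top outer front L,R',[(112,363),(632,350)],.094);fr('flare rear L,R',[(108,186),(628,172)],.094)
fr('ear barrel ctr',[(218,255),(522,248)],.07)
fr('base front corners',[(85,335),(675,320)],.01)
E
```

```text
front top L,R [[0.6702746370356869, -0.25581213290738347], [0.6749724142348138, -0.22200676402438244]] frame [[0.6979305282303182, -0.1661352285341542], [0.6981756292173793, -0.1320058862985565]]
yaw by front edge -7.911464440171871
rear [[0.6414969710721135, -0.25215622085416045], [0.6469860295364335, -0.21814533991735977]] frame [[0.6689218669090027, -0.16626683247455748], [0.669924654934503, -0.131830453438749]]
rear@102 [[0.6373638814185147, -0.25139410428283987], [0.6422504005534873, -0.21747033882435415]] frame [[0.6647246602362628, -0.16605071237074218], [0.6651414345915737, -0.1317793506925778]]
flare top outer front L,R [[0.6623631928762862, -0.26750086377336885], [0.670343195332268, -0.2087994428374019]] frame [[0.6916124531042566, -0.178756611368305], [0.6918621125803119, -0.11951578989151357]]
flare rear L,R [[0.6429664658213167, -0.2640501462880004], [0.6506716462217612, -0.20679401184566282]] frame [[0.6719312587243443, -0.1778671961734005], [0.6720970950283256, -0.12009516804037829]]
ear barrel ctr [[0.6548739546499132, -0.2555186438402442], [0.6599926374804261, -0.2184925785078609]] frame [[0.6826232928069007, -0.16785444273607503], [0.6828653132754884, -0.13047701834634362]]
base front corners [[0.6697055399576266, -0.28299131870646027], [0.6817105765536204, -0.19445374289956507]] frame [[0.7009138954866473, -0.1931561747055757], [0.7012597546918817, -0.10380907841899781]]
```

All features agree: the hinge is at (0.657, -0.237) with yaw about -7.6°. The arm sits centred and level in the fingers, with its plate edge at tool x = 50.9 mm where 51 is expected. I'll move above the notch, with the barrel just over the flares.

move_arm:
  deltas:
    - [[10,-0.8,0],[0,0,-0.5],0]
    - [[22,-1,0],[0,0,-0.5],0]
    - [[28,-1,0],[0,0,-0.5],0]
    - [[25,0,0],[0,0,0],0]
    - [[15,0,0],[0,0,0],0]
    - [[7.5,0,0],[0,0,0],0]
    - [[0,0,20],[0,0,0],0]
    - [[0,0,30],[0,0,0],0]
    - [[0,0,25],[0,0,0],0]
    - [[0,0,11],[0,0,0],0]
    - [[0,0,0],[0,0,0],0]
    - [[0,0,0],[0,0,0],0]

```text
clock: 9.07
tool_pos: [0.6037, -0.232, 0.1147]
tcp_rot: [0.001, 0.067, 0.998, -0.0]
wrist_force: [0.2, 0.6, -4.4]
grip_width: 0.0115
grasp_force: 40.0
```

```bash
python3 - <<'E'
from h import *
p,R=pose();print(p,R)
K=p+R@[-.055,0,.0037];print('knuckle',K)
ya=np.radians(-7.6);ex=np.array([np.cos(ya),np.sin(ya)]);ey=np.array([-ex[1],ex[0]])
e=(K[:2]-[.6569,-.2367]);print('frame err mm',1e3*e@ex,1e3*e@ey,'yaw',np.degrees(np.arctan2(-R[0,1],R[1,1]))*-1)
a=capture('scene');b=capture('side');m=camera_model('scene');s=camera_model('side')
u,v=proj(m,K)[0].astype(int);q,w=proj(s,K)[0].astype(int);print(u,v,q,w)
f=lambda i,x,y:cv2.resize(i[y-40:y+50,x-50:x+50],None,fx=4,fy=4,interpolation=cv2.INTER_CUBIC)
cv2.imwrite('pics/c3.png',np.hstack([f(a,u,v),f(b,q,w)])[:,:,::-1])
E
```

```text
[ 0.6037 -0.232   0.1147] [[-0.9909  0.1343  0.0016]
 [ 0.1343  0.9909 -0.001 ]
 [-0.0017 -0.0007 -1.    ]]
knuckle [ 0.6582 -0.2394  0.1111]
frame err mm 1.6682170458704018 -2.512674263257563 yaw 7.7158576137639425
202 241 426 241
```

View pics/c3.png

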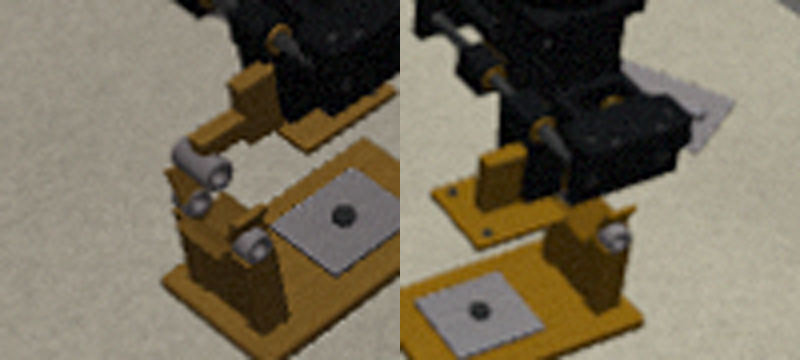

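The barrel hangs right above the notch in both views: scene crop (202,163), where I predicted (200,160). The readings leave +1.7 mm in x and -2.5 mm in y to correct. I'll apply that and descend in small steps.

move_arm:
  deltas:
    - [[1.7,2.5,0],[0,0,0],0]
    - [[0,0,5],[0,0,0],0]
    - [[0,0,6],[0,0,0],0]
    - [[0,0,6],[0,0,0],0]
    - [[0,0,5],[0,0,0],0]
    - [[0,0,4],[0,0,0],0]
    - [[0,0,3],[0,0,0],0]
    - [[0,0,0],[0,0,0],0]
    - [[0,0,0],[0,0,0],0]

```text
clock: 10.3
tool_pos: [0.6017, -0.229, 0.0849]
tcp_rot: [0.0, 0.067, 0.998, -0.0]
wrist_force: [0.6, -0.2, -3.3]
grip_width: 0.012
grasp_force: 40.0
```

```bash
cat > e.py <<'E'
from h import *
p,R=pose();s=state();K=p+R@[-.055,0,.0037]
ya=np.radians(-7.6);ex=np.array([np.cos(ya),np.sin(ya)]);ey=np.array([-ex[1],ex[0]])
e=(K[:2]-[.6569,-.2367]);print('K',K,'err mm',1e3*e@ex,1e3*e@ey,1e3*(K[2]-.07),'F',s['wrist_force'],'M',s['moment'],'tilt',np.degrees(R[2,:2]))
E
python3 e.py
```

```text
K [ 0.6562 -0.2364  0.0812] err mm -0.7652555111780603 0.21766661794031186 11.243491487972934 F [ 0.6174 -0.1988 -3.3393] M [ 0.0373  0.0029 -0.0224] tilt [-0.017  -0.0078]
```

move_arm:
  deltas:
    - [[-0.5,0,3],[0,0,0],0]
    - [[0,0,3],[0,0,0],0]
    - [[0,0,2],[0,0,0],0]
    - [[0,0,1.5],[0,0,0],0]
    - [[0,0,0],[0,0,0],0]
    - [[0,0,0],[0,0,0],0]

```text
clock: 11.05
tool_pos: [0.6021, -0.229, 0.0753]
tcp_rot: [0.0, 0.067, 0.998, -0.0]
wrist_force: [-0.6, 0.6, -3.4]
grip_width: 0.0115
grasp_force: 40.0
```

```bash
python3 e.py
```

```text
K [ 0.6566 -0.2364  0.0716] err mm -0.33797456721287755 0.23367973329292605 1.5831457292599382 F [-0.6231  0.6489 -3.4395] M [ 0.0446  0.0208 -0.0178] tilt [-0.008  -0.0042]
```

move_arm:
  deltas:
    - [[0,0,0.8],[0,0,0],0]
    - [[0,0,0.8],[0,0,0],0]
    - [[0,0,0],[0,0,0],0]
    - [[0,0,0],[0,0,0],0]

```text
clock: 11.55
tool_pos: [0.6021, -0.2291, 0.0738]
tcp_rot: [0.0, 0.067, 0.998, -0.0]
wrist_force: [-1.2, 0.2, -1.8]
grip_width: 0.0116
grasp_force: 40.0
```

```bash
python3 e.py
```

```text
K [ 0.6566 -0.2364  0.0701] err mm -0.35015064768771975 0.21044089075817912 0.12290061401726282 F [-1.189   0.2293 -1.8328] M [0.0087 0.0443 0.0236] tilt [-0.0084 -0.0076]
```

move_arm:
  deltas:
    - [[0,0,0.5],[0,0,0],0]
    - [[0,0,0.5],[0,0,0],0]
    - [[0,0,0],[0,0,0],0]
    - [[0,0,0],[0,0,0],0]

```text
clock: 12.05
tool_pos: [0.602, -0.2291, 0.0732]
tcp_rot: [-0.0, 0.067, 0.998, -0.0]
wrist_force: [-5.7, 0.5, 3.7]
grip_width: 0.0118
grasp_force: 40.0
```

```bash
python3 e.py
```

```text
K [ 0.6565 -0.2365  0.0695] err mm -0.4375116716460123 0.14833884665295183 -0.5340185576582501 F [-5.6904  0.545   3.7451] M [0.1817 0.3254 0.0579] tilt [ 0.0015 -0.013 ]
```

Contact is at the expected height. The push of -5.7 N in x says the barrel is riding the front wall, so I'll shift back about 0.6 mm and press lightly again.

move_arm:
  deltas:
    - [[0.6,0,0],[0,0,0],0]
    - [[0,0,0],[0,0,0],0]
    - [[0,0,0],[0,0,0],0]

```text
clock: 12.42
tool_pos: [0.6018, -0.2291, 0.073]
tcp_rot: [0.0, 0.067, 0.998, -0.0]
wrist_force: [-1.4, 1.1, 4.1]
grip_width: 0.0117
grasp_force: 40.0
```

```bash
python3 e.py
```

```text
K [ 0.6563 -0.2365  0.0693] err mm -0.5793464337101764 0.1497438232341034 -0.6530141349345847 F [-1.4255  1.1411  4.064 ] M [ 0.1082 -0.07    0.0704] tilt [-0.0563 -0.0195]
```

move_arm:
  deltas:
    - [[0,0,0.6],[0,0,0],0]
    - [[0,0,0],[0,0,0],0]
    - [[0,0,0],[0,0,0],0]

```text
clock: 12.8
tool_pos: [0.6016, -0.2291, 0.0722]
tcp_rot: [0.0, 0.067, 0.998, -0.0]
wrist_force: [-3.1, 0.1, 4.7]
grip_width: 0.0116
grasp_force: 40.0
```

```bash
python3 e.py
```

```text
K [ 0.6561 -0.2365  0.0685] err mm -0.8012118765475211 0.09572665187297472 -1.5128554474485023 F [-3.0736  0.1023  4.6798] M [-0.0775 -0.1306 -0.0386] tilt [-0.027 -0.015]
```

Net upward contact is about 8 N and only about 3 N sideways, so both walls carry load and the barrel is home. A final picture check before handing in.

```bash
python3 - <<'E'
from h import *
a=capture('scene');b=capture('wrist');m=camera_model('scene')
u,v=proj(m,[.6569,-.2367,.07])[0].astype(int);print(u,v)
f=lambda i,x,y,k:cv2.resize(i[y-40:y+40,x-45:x+45],None,fx=k,fy=k,interpolation=cv2.INTER_CUBIC)
l=f(a,u,v,5);r=cv2.resize(b[150:,180:460],(297,350))
o=np.zeros((400,450+300,3),np.uint8);o[:,:450]=l;o[:350,450:747]=r
cv2.imwrite('pics/c4.png',o[:,:,::-1])
E
python3 e.py
```

```text
207 255
K [ 0.6561 -0.2365  0.0685] err mm -0.8060338183996939 0.11673188350168032 -1.5029194318914167 F [-2.1151 -0.1448  4.8461] M [-0.0478 -0.1259  0.0529] tilt [-0.0271 -0.0152]
```

View pics/c4.png

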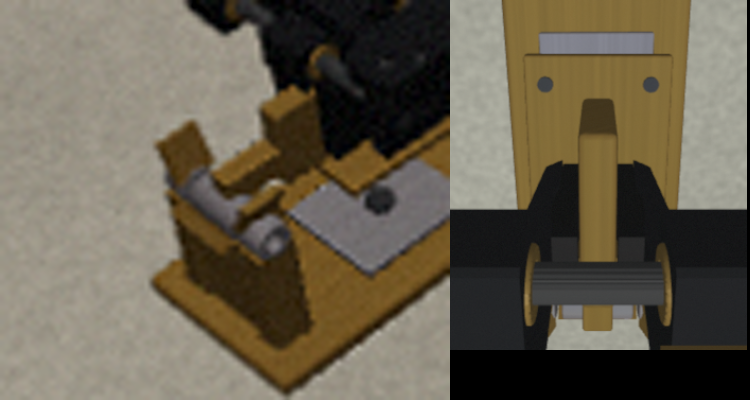

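In the scene crop, the held barrel lies in line with both ear barrels, from (190,185) to (275,240), sitting in the notch with the arm level over the plate. The wrist view shows it centred between the ears. Handing in.

```bash
python3 -c "
from workcell import *
print(job_done())"
```

```text
the job is handed in; nothing more can be done
None
```

I handed the job in with the short-barrel arm seated in the frame's notch, level over the base plate and still gripped at 40 N; the system confirmed only the hand-in, with no pass or fail result.

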